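# Reach over the tile rack with the bent rod and throw the green switch

### The job

Switch on the extraction fan, whose green paddle switch sits behind the rack of tiles on edge. Pick up the bent rod by its wooden handle block, reach over the rack with it, hook the green paddle from behind and pull it all the way over towards the robot's side. Keep the gripper and arm themselves off both paddles, leave the orange switch as it is, and finish by standing the bent rod upright on its handle block on the bench and letting go.

Things in the scene. Friction and masses are not known exactly. Their poses are not given: they have to be found in the camera images.
- hook_grip (a point): Centre of the bent rod's pale wooden handle block, 90 x 34 x 44 mm (x, y, z), flat on the bench left or right of the rack, 160 g. Grip it across y. The 8 mm aluminium rod runs from the block's front, in mm in this frame (x forward, z up): (42,0,8), (65,0,73), (235,0,73), then a leg straight down to (235,0,3). The straight rod with the dark block is a bystander.
- green_pivot (a point): Centre of the green switch's hinge axle, 30 mm above the bench, on a fixed grey box 70 x 60 x 26 mm. x points away from rack and robot, y along the axle, z up. The fixed tile rack (100 mm high, 330 long along y, at most 50 thick) has its middle plane at x = -87 mm, so it hides the switch from the robot. The orange switch is 120 mm away at +y or -y.
- green_switch (a joint): Green paddle's angle, rad. 0: off, leaning 0.4 rad away from the robot (+x of green_pivot); 0.8: on, leaning 0.4 rad towards the robot, at its stop. Starts at 0 to 0.1; about 1 N moves it and it stays where left. The paddle is 36 mm wide (y), 8 thick, 30 tall, centred 55 mm from the axle on a thin arm; its top edge is 70 mm from the axle.
- orange_switch (a joint): Angle (rad) of the orange paddle switch, built like the green one and reading the same way. It starts at 0 to 0.1 and is to be left off.

How it is judged:
On the way, in this order (a step that is already met when the one before it is completed fails the run):
1. the bent rod is lifted off the bench (height (world z) of hook_grip above 0.045 m), for 0.2 s.
2. the bent rod bears on the green paddle (contact force between hook and green_switch above 0.1 N), for 0.02 s.
3. the green paddle is pulled all the way over (value of joint green_switch above 0.65 rad), for 0.2 s.
At the end, for the whole second after the job is handed in: The green switch is at 0.65 rad or more of its 0.8 rad, the orange one is still below 0.25 rad, and the bent rod stands at rest on the bench on its handle block (block centre 15 to 30 mm above the bench, within 10 degrees of upright), let go (value of joint green_switch above 0.65 rad and value of joint orange_switch below 0.25 rad and height (world z) of hook_grip between 0.015 and 0.03 m and angle between hook_grip's own z axis and vertical below 0.17 rad and linear speed of hook below 0.02 m/s); the robot touches nothing.
It fails at once if the orange switch is thrown (value of joint orange_switch above 0.25 rad).
It fails at once if the fingers or the arm touch the green switch (contact force between any of the fingers, the arm and green_switch above 0.5 N).
It fails at once if the fingers or the arm touch the orange switch (contact force between any of the fingers, the arm and orange_switch above 0.5 N).
It also fails if it takes over 50 s, if anything falls off the work surface, if the arm or the gripper's body presses on something with over 40 N, if the wrist force passes 120 N, or if a joint passes its speed limit or range.

### The arm

A 7-joint arm with a two-finger parallel gripper is mounted at the origin on the work surface. World frame = base frame: x ahead of the robot, y to its left, z up, the work surface at z = 0. Lengths are in m, angles in rad, forces in N, time in s.
With the tool pointing down it reaches from about 0.425 to 0.875 m from the base axis. Payload 4.7 kg.
Tool frame: the origin (TCP) lies on the centre line of the jaws, within the pads' length; the fingertips stand 14 mm ahead of it and the grasp point (between the pads) lies 5 mm behind it (arm.tip_reach is the distance from the TCP to the fingertips, in m); z points along the fingers, y is the line along which they close (so a half turn about z gives the same grasp; the last joint's range is limited). The gripper opens to 87 mm and grips with 3 to 60 N. Pads are 19 mm wide; open, the fingers measure 117 mm over their backs; the gripper's body (75 mm by 190 mm) begins 51 mm behind the grasp point.
Start: joints at [-1.333, 0.321, -0.07, 1.45, 0.023, 1.371, -0.057], TCP at [0.144, 0.634, 0.237] pointing down, gripper open.
Joint ranges: [-2.86, 2.86], [-0.3, 2.09], [-1.38, 1.24], [0.06, 2.45], [-1.56, 4.7], [0.09, 2.05], [-2.69, 2.69]. Speed limits (rad/s): [2.57, 2.57, 3.14, 3.14, 3.14, 3.14, 3.14].

### API

Orientations are given as a unit quaternion [x, y, z, w].
In Python, from rig import arm, hand, solver, cams, job gives the robot as it stands. Calls block until the motion is done:
- arm.reach(position, orientation): joint-space move of the TCP to a pose.
- arm.move_l(position, frame=None, vel=0.15): straight line of the TCP; frame=None keeps the orientation; vel is the mean speed in m/s.
- arm.set_joints(angles): joint-space move.
- hand.move_gripper(opening, newtons=None): opening from 0.0 (shut) to 1.0 (fully open); newtons is the grip in N (None keeps the last); returns when the fingers have stopped.
- arm.dwell(seconds).
- solver.inverse_kinematics(position, orientation): joint angles nearest the present ones, or None.
- arm.sense(): the state.
- cams.camera(name): name is "side" or "top"; returns (picture, depth): 384x512x3 uint8, red, green, blue; 384x512 float32, m along the optical axis (not along the pixel's ray), 0 where there is no reading.
- cams.get_calibration(name): a dict with "K" (3x3 intrinsics, pixels), "R" (3x3) and "t" (3): a world point X has camera coordinates R X + t. Camera axes: x right, y down, z forward; pixel columns grow to the right and rows downward; lengths in m; the calibration is good to about 2 mm. A picture is of the moment at which its call begins. get_calibration takes no time and is no camera call.
A pose or a line that the arm cannot do raises arm.Unreachable and nothing moves.
- job.hand_in(): hands the job in; it is judged then, once.
The state is a dict: "t": time; "joint_positions": joint angles; "qvel": joint speeds; "joint_torque": joint torques, N m; "tool_pos": TCP position; "eef_rot": TCP orientation; "force": force on the tool from outside, world axes, zero at the start; "wrist_torque": the same for the moment, N m; "opening": opening from 0.0 (shut) to 1.0 (fully open); "grasp_force": force on a finger pad.
Only numpy, scipy, OpenCV 4.12 (cv2) and the standard library are available. Lean on these libraries where they do the work, as an engineer would, in place of code of your own. Each camera call takes 0.05 s, during which the arm holds its last target. There are 200 camera calls.

## Working session

There is one attempt and no reset: what is moved stays moved. The work goes in short steps, each a Python script; the robot and the scene stay as the last script left them, time stands still between calls to the robot, and variables do not carry over. Pictures are saved under pics/ and viewed, at most 10 in all, crops included, and the job is handed in when it is done.

```bash
mkdir -p pics; ls
python3 - <<'E'
from rig import arm,cams
import cv2,numpy as np
for n in("top","side"):
    p,d=cams.camera(n); cv2.imwrite(f"pics/{n}0.png",cv2.cvtColor(p,cv2.COLOR_RGB2BGR)); np.save(f"{n}0.npy",d)
    c=cams.get_calibration(n); print(n,c, (d>0).mean())
print(arm.sense())
E
```

```text
pics
top {'K': array([[466.55522939,   0.        , 255.01891384],
       [  0.        , 466.55522939, 197.22742888],
       [  0.        ,   0.        ,   1.        ]]), 'R': array([[-0.0243653 , -0.99941733, -0.0239027 ],
       [-0.98991262,  0.02745783, -0.13899305],
       [ 0.13956838,  0.02027497, -0.99000484]]), 't': array([0.03091333, 0.5689388 , 0.97951752])} 0.9958699544270834
side {'K': array([[479.17124116,   0.        , 255.91534437],
       [  0.        , 479.17124116, 196.84202295],
       [  0.        ,   0.        ,   1.        ]]), 'R': array([[-0.78317739, -0.6216023 ,  0.01561281],
       [-0.46010374,  0.56244473, -0.68699379],
       [ 0.41825558, -0.54522152, -0.72649554]]), 't': array([0.47233748, 0.30853484, 0.81974699])} 0.9960123697916666
{'t': 0.1, 'joint_positions': array([-1.33290822,  0.32174777, -0.07009676,  1.45152567,  0.02259546,
        1.37082475, -0.0568928 ]), 'qvel': array([-0.00125827, -0.00131314,  0.00025591, -0.00253553,  0.00053712,
        0.00109214,  0.00133406]), 'joint_torque': array([ 6.99880525e-05, -4.92564654e+01, -4.05493928e-01, -3.13403320e+01,
       -6.41384278e-02,  3.93498782e-02,  7.66445578e-05]), 'tool_pos': array([0.14418454, 0.6333258 , 0.23558541]), 'eef_rot': array([ 1.11638326e-01,  9.93748532e-01, -8.57581902e-04, -5.35347132e-05]), 'force': array([ 0.47172066, -0.00893739, -0.10284091]), 'wrist_torque': array([ 0.01771547,  0.05436181, -0.01490323]), 'grasp_force': 0.0, 'opening': 1.0045133122479877}
```

View pics/top0.png

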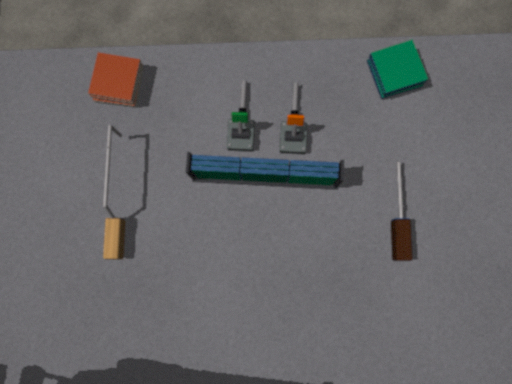

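View pics/side0.png

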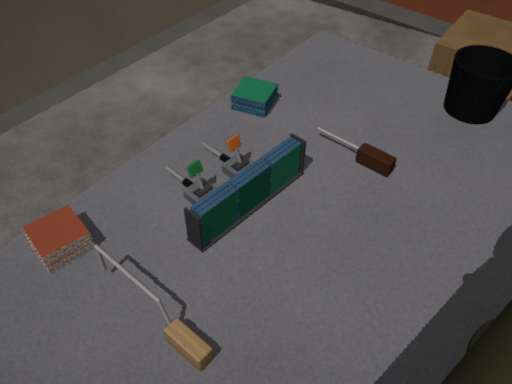

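Top view: pale handle at (114,239) with its rod running up to (109,127). Green paddle is at (241,118) on its box at (240,140), orange at (295,120), rack at (265,170). A grey rod sticks out behind each switch, (244,82) for the green one. I'll measure these using depth.

```bash
cat > h.py <<'E'
import numpy as np,cv2
from rig import arm,hand,solver,cams,job
def cloud(n,save=None):
    p,d=cams.camera(n); c=cams.get_calibration(n); K,R,t=c["K"],c["R"],c["t"]
    if save: cv2.imwrite(save,cv2.cvtColor(p,cv2.COLOR_RGB2BGR))
    v,u=np.mgrid[:384,:512]
    C=np.stack([(u-K[0,2])/K[0,0]*d,(v-K[1,2])/K[1,1]*d,d],-1)
    return p,cv2.cvtColor(p,cv2.COLOR_RGB2HSV),(C-t)@R,d>0
def rect(P,h=None):
    (c,s,a)=cv2.minAreaRect((P[:,:2]*1000).astype(np.float32)); return np.round(c,1),np.round(s,1),round(a,1)
E
python3 - <<'E'
from h import *
for n in("top","side"):
    p,H,X,ok=cloud(n); h,s,v=H[...,0],H[...,1],H[...,2]; z=X[...,2]
    print(n,"table z",np.median(z[ok&(s<60)]))
    def rep(k,m):
        m=m&ok; 
        _,l,st,_=cv2.connectedComponentsWithStats(m.astype(np.uint8)); 
        m=l==1+np.argmax(st[1:,4]); P=X[m]; print(k,m.sum(),rect(P),np.percentile(P,[2,50,98],axis=0).round(3).tolist())
    r,y=X[...,0],X[...,1]
    reg=(abs(r)<1.2)
    rep("handle",(h>10)&(h<25)&(s>90)&(v>90)&(z>.03)&(y>.15)&(y<.5)&(r<.6))
    rep("green",(h>50)&(h<75)&(s>150)&(z>.05)&(y<.2)&(y>-.1)&(r>.64))
    rep("orange",(h<14)&(s>180)&(z>.05)&(y<.1)&(y>-.2)&(r>.6))
    rep("box",(z>.018)&(z<.032)&(s<80)&(r>.58)&(r<.78)&(y>-.01)&(y<.09))
    rep("rack",(z>.08)&(z<.12)&(r>.45)&(r<.72)&(abs(y)<.3))
    rep("rod",(z>.075)&(z<.12)&(y>.2)&(y<.45)&(r>.45)&(r<.9)&(s<80))
    if n=="top":
        for (a,b) in [(244,82),(244,95),(242,110),(241,118),(241,127),(109,127),(107,165),(106,205),(112,240),(190,175),(340,175)]: print((a,b),X[b,a].round(3))
E
```

```text
top table z -0.001246211289057201
handle 585 (array([488.8, 329.7]), array([33.3, 86.7]), 88.3) [[0.446, 0.314, 0.039], [0.488, 0.329, 0.043], [0.531, 0.345, 0.046]]
green 133 (array([739.6,  43.8]), array([32.3, 15.8]), 87.6) [[0.732, 0.029, 0.073], [0.737, 0.043, 0.089], [0.747, 0.059, 0.096]]
orange 106 (array([728.8, -74.7]), array([31.8, 15.5]), 86.6) [[0.721, -0.09, 0.071], [0.728, -0.076, 0.089], [0.736, -0.059, 0.096]]
box 585 (array([716.6,  45.6]), array([60.2, 69.1]), 85.9) [[0.683, 0.015, 0.02], [0.707, 0.045, 0.025], [0.749, 0.074, 0.031]]
rack 2600 (array([629.4,  -1.1]), array([316.5,  44. ]), 86.1) [[0.601, -0.152, 0.083], [0.625, -0.002, 0.098], [0.651, 0.152, 0.102]]
rod 351 (array([634.3, 322.9]), array([  9.2, 182. ]), 87.9) [[0.546, 0.316, 0.08], [0.633, 0.323, 0.097], [0.722, 0.329, 0.1]]
(244, 82) [0.842 0.035 0.019]
(244, 95) [0.811 0.036 0.018]
(242, 110) [0.774 0.041 0.022]
(241, 118) [0.737 0.041 0.081]
(241, 127) [ 0.427 -0.005  1.05 ]
(109, 127) [0.721 0.322 0.095]
(107, 165) [0.638 0.324 0.098]
(106, 205) [0.553 0.323 0.101]
(112, 240) [0.484 0.327 0.046
[... 189 characters left out ...]
 [0.487, 0.335, 0.044], [0.53, 0.349, 0.047]]
green 142 (array([738. ,  46.4]), array([33.4, 13.8]), 86.2) [[0.732, 0.032, 0.072], [0.738, 0.047, 0.084], [0.744, 0.062, 0.096]]
orange 132 (array([729.2, -73.4]), array([37. , 13.6]), 86.3) [[0.723, -0.089, 0.07], [0.728, -0.072, 0.084], [0.735, -0.056, 0.095]]
box 340 (array([742.9,  45.5]), array([62.2, 76.3]), 81.3) [[0.705, 0.018, 0.019], [0.737, 0.052, 0.026], [0.776, 0.077, 0.031]]
rack 2524 (array([629. ,  -4.9]), array([330.4,  45.8]), 85.3) [[0.6, -0.163, 0.081], [0.624, 0.02, 0.099], [0.654, 0.158, 0.103]]
rod 471 (array([636.4, 325.3]), array([  8.9, 183.1]), 87.8) [[0.547, 0.32, 0.077], [0.627, 0.326, 0.098], [0.724, 0.332, 0.102]]
```

```bash
cat >> h.py <<'E'
def quat(psi,flip=1):
    a=np.pi/2+psi/2 if flip else psi/2
    return np.array([np.cos(a),np.sin(a),0,0])
def rod():
    """hook's horizontal rod, from both cameras: midpoint, yaw, far end"""
    out=[]
    for n in("top","side"):
        p,H,X,ok=cloud(n)
        s=arm.sense(); z0=s["tool_pos"][2]
        out.append((p,H,X,ok))
    return out
E
python3 - <<'E'
from h import *
yaw=[]
for p,H,X,ok in rod():
    m=ok&(X[...,2]>.085)&(X[...,2]<.12)&(X[...,1]>.25)&(X[...,1]<.4)&(X[...,0]>.55)&(X[...,0]<.72)&(H[...,1]<80)
    P=(X[m][:,:2]).astype(np.float32); vx,vy,x,y=cv2.fitLine(P,cv2.DIST_HUBER,0,.001,.001).ravel(); yaw.append(np.arctan(vy/vx)); print(yaw[-1],x,y)
ps=float(np.mean(yaw)); g=np.array([.488,.331,.022])
for f in(1,0):
    print(f,[None if (q:=solver.inverse_kinematics(w,quat(a,f))) is None else q.round(2).tolist() for w,a in [((.488,.331,.2),ps),((.488,.331,.022),ps),((.528,.06,.14),-.07),((.528,.06,.05),-.07),((.47,.06,.05),-.07)]])
q=quat(ps,1)
arm.reach(g+[0,0,.1],q); arm.move_l(g,vel=.1)
hand.move_gripper(0,40); s=arm.sense(); print(s["opening"]*87,s["grasp_force"],s["t"],s["tool_pos"])
arm.move_l(g+[0,0,.13],vel=.12); s=arm.sense(); print(s["opening"]*87,s["grasp_force"],s["t"],s["tool_pos"],s["eef_rot"])
for n in("top","side"): cloud(n,f"pics/{n}1.png")
a,b=[cv2.imread(f"pics/{n}1.png") for n in("top","side")]
cv2.imwrite("pics/both1.png",cv2.resize(np.hstack([a,b]),(800,300),interpolation=cv2.INTER_AREA))
E
```

```text
-0.040620085 0.63323885 0.32257566
-0.03887846 0.60792583 0.32728904
1 [[-0.79, 0.21, 0.17, 1.66, -0.04, 1.27, 0.92], [-0.79, 0.39, 0.17, 1.83, -0.08, 0.93, 0.95], [-0.72, 0.15, 0.61, 1.89, -0.1, 1.13, 1.42], [-0.68, 0.27, 0.59, 1.97, -0.19, 0.95, 1.49], [-0.74, 0.14, 0.59, 2.1, -0.1, 0.93, 1.41]]
0 [[-1.04, 0.22, 0.47, 1.67, -0.1, 1.27, -2.17], [-1.04, 0.42, 0.47, 1.84, -0.23, 0.94, -2.07], [-0.76, 0.16, 0.65, 1.89, -0.1, 1.13, -1.71], [-0.76, 0.29, 0.68, 1.97, -0.22, 0.96, -1.62], [-0.76, 0.15, 0.61, 2.1, -0.1, 0.93, -1.73]]
33.743488861715576 39.97073502279818 4.0917 [0.48794245 0.33107731 0.02196654]
33.978537257452125 39.969852631911635 5.325 [0.4874377  0.33062834 0.15094433] [ 1.98668267e-02  9.99802198e-01 -5.95315289e-04 -7.21225419e-04]
```

View pics/both1.png

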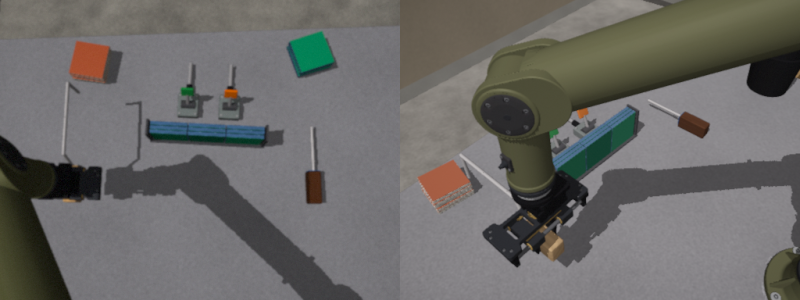

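The block is held and the rod is level and visible in the top view, from (66,82) to (65,158) in the halved picture. Next I'll measure the rod's far end in the grip, then carry it over the switch.

```bash
cat >> h.py <<'E'
def tip(save=None,n="top"):
    """far end of the hook's horizontal rod as held, in the hook frame of the tool"""
    s=arm.sense(); T=s["tool_pos"]; e=s["eef_rot"]; psi=2*np.arctan2(e[1],e[0])-np.pi; psi=(psi+np.pi)%(2*np.pi)-np.pi
    p,H,X,ok=cloud(n,save)
    c,sn=np.cos(psi),np.sin(psi); D=X-T; L=np.stack([c*D[...,0]+sn*D[...,1],-sn*D[...,0]+c*D[...,1],D[...,2]],-1)
    m=ok&(L[...,0]>.09)&(L[...,0]<.26)&(abs(L[...,1])<.03)&(abs(L[...,2]-.075)<.02)
    P=L[m]; far=P[P[:,0]>.2]; near=P[P[:,0]<.14]
    print("yaw",psi,"N",len(P),"end x",np.percentile(P[:,0],99),"near yz",np.median(near[:,1:],0),"far yz",np.median(far[:,1:],0),"t",s["t"])
    return T,psi
E
python3 - <<'E'
from h import *
tip()
tip(n="side")
ps=-.07; u=np.array([np.cos(ps),np.sin(ps),0]); piv=np.array([.718,.046,0])
g=piv+u*(.047-.235); print(g)
arm.reach(g+[0,0,.15],quat(ps,1))
T,p=tip("pics/top2.png"); cloud("side","pics/side2.png"); print(T,arm.sense()["force"])
a,b=[cv2.imread(f"pics/{n}2.png") for n in("top","side")]
cv2.imwrite("pics/both2.png",cv2.resize(np.hstack([a[:230,130:386],b[60:290,100:356]]),(800,360)))
E
```

```text
yaw -0.03974272321321104 N 377 end x 0.23646529603191718 near yz [-0.00298064  0.07457219] far yz [-0.00245015  0.07386479] t 5.425
yaw -0.03974360692997436 N 424 end x 0.23929853604335233 near yz [0.00123572 0.07623922] far yz [0.00207743 0.07544049] t 5.475
[0.53046041 0.05914926 0.        ]
yaw -0.06749968538174755 N 255 end x 0.2369996181315462 near yz [-0.00135238  0.07560778] far yz [-0.00146194  0.07454617] t 6.5917
[0.53048239 0.06133037 0.15003418] [ 3.20421108e-01  2.87971031e-04 -1.39748242e+00]
```

View pics/both2.png

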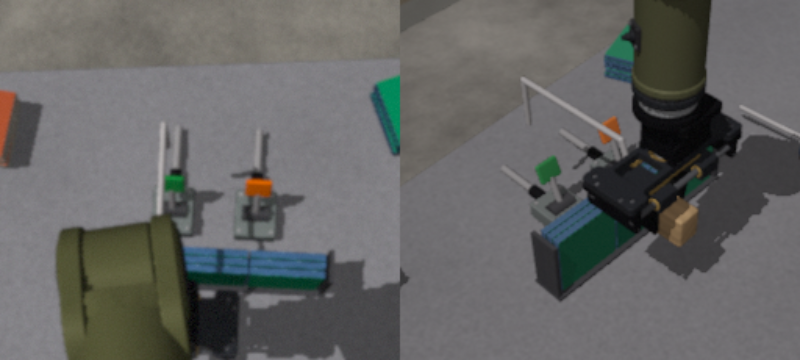

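Left: the rod reaches over the rack, past the green paddle at (175,183). Right: the leg at (527,105) hangs beyond the paddle and left of the orange switch. Computed leg position is about (0.765, 0.045), so I'll lower it and check.

Run:
```python
from h import *
ps=-.07; u=np.array([np.cos(ps),np.sin(ps),0]); piv=np.array([.718,.046,0])
g=piv+u*(.047-.235)
arm.move_l(g+[0,0,.15]); arm.move_l(g+[0,0,.058],vel=.08)
s=arm.sense(); print(s["tool_pos"],s["force"],s["t"])
for n in("top","side"): cloud(n,f"pics/{n}3.png")
a,b=[cv2.imread(f"pics/{n}3.png") for n in("top","side")]
cv2.imwrite("pics/both3.png",cv2.resize(np.hstack([a[60:175,190:318],b[120:235,140:268]]),(800,360)))
```

```text
[0.53100131 0.0592318  0.0586208 ] [ 0.86447411 -0.70656521 -2.1436415 ] 8.2417
```

View pics/both3.png

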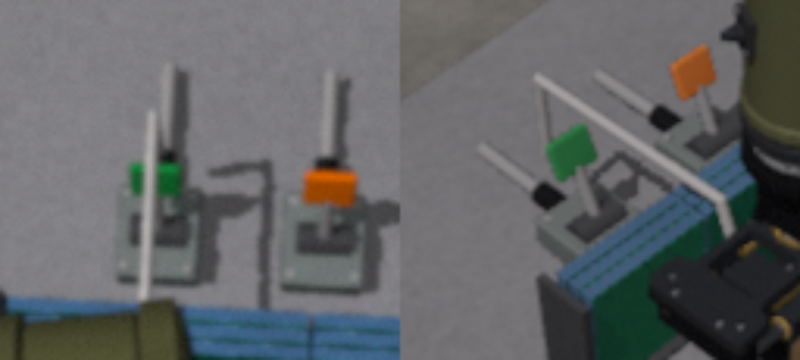

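The leg hangs behind the green paddle, and the rod crosses it at (150,180), near its middle. Orange is clear, so I'll pull in steps and watch the force.

Run:
```python
from h import *
ps=-.07; u=np.array([np.cos(ps),np.sin(ps),0]); piv=np.array([.718,.046,0])
f0=arm.sense()["force"]@u
for off in [.038,.03,.02,.01,.004,0,-.003,-.006,-.008,-.010,-.012,-.014]:
    arm.move_l(piv+u*(off-.235)+[0,0,.058],vel=.05); s=arm.sense(); f=s["force"]@u-f0
    print(off,round(f,2),round(float((s["tool_pos"]-piv)@u+.235),4),round(s["t"],2))
    if f>4 and off<.0: break
arm.dwell(.3)
for n in("top","side"): cloud(n,f"pics/{n}4.png")
a,b=[cv2.imread(f"pics/{n}4.png") for n in("top","side")]
cv2.imwrite("pics/both4.png",cv2.resize(np.hstack([a[60:175,190:318],b[120:235,140:268]]),(800,360)))
```

```text
0.038 0.15 0.0376 8.68
0.03 -0.65 0.0296 8.98
0.02 0.09 0.0193 9.33
0.01 -0.44 0.0093 9.68
0.004 -0.03 0.0037 9.95
0 0.54 -0.0003 10.2
-0.003 0.45 -0.003 10.45
-0.006 0.3 -0.0054 10.7
-0.008 6.15 -0.0057 10.95
```

View pics/both4.png

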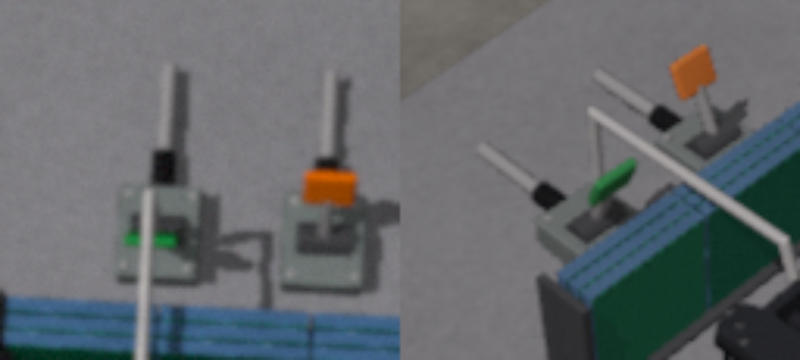

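The green paddle now leans to the robot's side, at (150,240), and the force jumped at its stop. Orange is unmoved. Now I'll back off, lift out and stand the rod where it was.

Run:
```python
from h import *
ps=-.07; u=np.array([np.cos(ps),np.sin(ps),0]); piv=np.array([.718,.046,0])
b=piv+u*(.012-.235)
arm.move_l(b+[0,0,.058],vel=.05); arm.move_l(b+[0,0,.155],vel=.1)
g=np.array([.488,.331,0]); 
arm.reach(g+[0,0,.15],quat(-.04,1)); tip()
arm.move_l(g+[0,0,.03],vel=.1); f0=arm.sense()["force"][2]
for z in [.026,.0245,.0235,.0225,.0215,.021]:
    arm.move_l(g+[0,0,z],vel=.02); s=arm.sense(); df=s["force"][2]-f0; print(z,s["tool_pos"][2],round(df,2))
    if df>2.5: break
hand.move_gripper(1.0); arm.dwell(.3); arm.move_l(g+[0,0,.2],vel=.12); arm.reach([.40,.45,.3],quat(-.04,1))
s=arm.sense(); print(s["t"],s["opening"])
for n in("top","side"):
    p,H,X,ok=cloud(n,f"pics/{n}5.png"); h,sa,v=H[...,0],H[...,1],H[...,2]
    m=ok&(h>10)&(h<25)&(sa>90)&(v>90)&(X[...,1]>.2)&(X[...,1]<.45)&(X[...,2]>.03)&(X[...,2]<.06); print(n,"block top",m.sum(),np.median(X[m],0) if m.any() else None)
    m=ok&(h>50)&(h<75)&(sa>150)&(X[...,2]>.05)&(X[...,1]<.09)&(X[...,1]>0)&(X[...,0]>.66); print("green",np.median(X[m],0))
a,b=[cv2.imread(f"pics/{n}5.png") for n in("top","side")]
cv2.imwrite("pics/both5.png",cv2.resize(np.hstack([a,b]),(800,300),interpolation=cv2.INTER_AREA))
```

```text
yaw -0.04276229968679601 N 380 end x 0.2381995213367304 near yz [-0.00298851  0.07466632] far yz [-0.00250552  0.07461204] t 14.0667
0.026 0.025925833527810464 -0.71
0.0245 0.024380829043658465 0.77
0.0235 0.023402128213263578 -0.21
0.0225 0.022410880666962875 0.39
0.0215 0.021969777616424095 4.74
20.6 0.9994632406553169
top block top 569 [0.49046077 0.32819051 0.04280892]
green [0.69315345 0.04676414 0.09327145]
side block top 589 [0.46747846 0.3362127  0.04383204]
green [0.69506999 0.05226956 0.08188351]
```

View pics/both5.png

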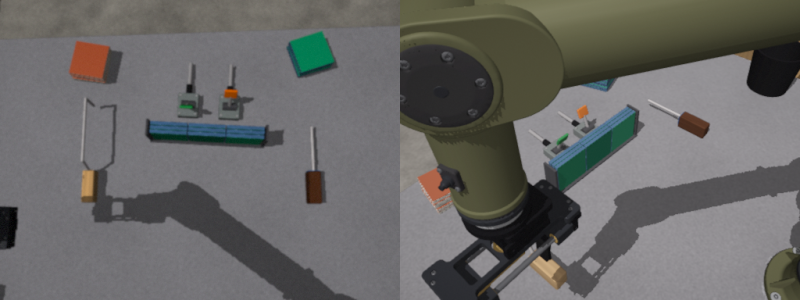

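The bent rod stands on its block at (89,185), clear of the gripper. Green is over by about -0.024 m (on) and orange is unmoved.

```bash
python3 -c "
from rig import job
print(job.hand_in())"
```

```text
the job is handed in; nothing more can be done
None
```

The green switch is pulled to its stop, the orange one looks unmoved in the last picture, and the bent rod stands released on its handle block; handed in at about 21 s, with no verdict returned.

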